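# Tip a tall carton into its rack lane and push it home

## Task

The tall carton of screws has been left standing on end in one lane of the low two-lane rack. By pushing only, never picking it up, tip it over towards the rack's end stop so that it lies flat in its lane with its paper label facing up, then push it along the lane until it is fully home against the end stop. Leave the short carton, the can and the screwdriver where they are.

Things in the scene. Friction and masses are not known exactly. Their poses are not given: they have to be found in the camera images.
- rack: Fixed grey-green sheet-steel rack of two lanes side by side. Origin midway between the lanes at table height; x along the lanes from the open near end (x = -165 mm) to the end stop (face at +145 mm), y across, z up. Floor top at z = 4 mm. Lanes 86 mm wide, centred at y = +45 and -45 mm, between 4 mm thick rails and divider that reach up to z = 24 mm. Turned up to 20 degrees.
- stop (a point): Point on the near face of the rack's end stop (45 mm high, 4 mm thick, across both lanes), midway between the lanes at floor height, 145 mm along x from the rack's origin; axes as the rack's.
- tall_carton: Closed cardboard carton 50 (x) by 70 (y) by 150 (z) mm, 0.3 to 0.54 kg, standing in either lane near the open end, square to it within 3 degrees. Origin: centre of the bottom end; z up its length. Paper label on its -x face, at the start towards the open end. Pushed near the top it tips about its bottom edge rather than slides, and falls by itself past 18 degrees.
- carton_mid (a point): Centre of the tall carton, 75 mm from either end. Lying, the carton is 50 mm high, with 8 mm of play to the rail on each side.
- carton_top (a point): Centre of the tall carton's top end, 150 mm along its z from its origin. When home this end face rests on the end stop; right after tipping it is still about 4 to 9 cm short of it.
- short_carton: Cardboard carton 60 by 60 mm and 48 mm high, standing in the other lane, beside the tall one or up to 4 cm ahead of or behind it; origin at the centre of its underside. Leave alone.
- can: Upright round can, 60 mm diameter, 110 mm high, on the table on the left (+y) of the rack; origin at the centre of its underside. Leave alone.
- screwdriver: Screwdriver 200 mm long lying on the table on the right (-y) of the rack, roughly along it; x along its length. Leave alone.
There are look-alikes about, which are no part of the job. Of the things like the tall_carton, leave any that is red; of the rest the larger one is meant.

How it is judged:
On the way, in this order (a step that is already met when the one before it is completed fails the run):
1. the tall carton lies flat in the rack, label up (angle between tall_carton's own x axis and vertical above 2.95 rad and height (world z) of carton_mid below 0.038 m and y of carton_mid in the frame of rack between -0.08 and 0.08 m), for 0.2 s.
2. the lying carton has been pushed home, its end within 8 mm of the end stop (all of step 1 and x of carton_top in the frame of rack above 0.137 m), for 0.2 s.
At the end, for the whole second after the job is handed in: The tall carton lies flat in a lane of the rack, label up (within about 11 degrees), its former top end within 8 mm of the end stop, at rest; the short carton, can and screwdriver are within 20 mm of where they began (all of step 2 and x of carton_top in the frame of rack below 0.153 m and linear speed of tall_carton below 0.01 m/s and angular speed of tall_carton below 0.1 rad/s and distance of each of short_carton, can, screwdriver from where it was at the start of the episode below 0.02 m); the robot touches nothing.
It fails at once if the tall carton was lifted off the rack (a tipping carton's centre never rises above about 85 mm, a lying one's stays at 29 mm) (height (world z) of carton_mid above 0.105 m or (angle between tall_carton's own x axis and vertical above 2.8 rad and height (world z) of carton_mid above 0.055 m)).
It fails at once if the short carton was moved more than 20 mm or knocked over (distance of short_carton from where it was at the start of the episode above 0.02 m or angle between short_carton's own z axis and vertical above 0.5 rad).
It fails at once if the can was moved more than 20 mm or knocked over (distance of can from where it was at the start of the episode above 0.02 m or angle between can's own z axis and vertical above 0.5 rad).
It fails at once if the screwdriver was moved more than 20 mm (distance of screwdriver from where it was at the start of the episode above 0.02 m).
It also fails if it takes over 40 s, if anything falls off the work surface, if the arm or the gripper's body presses on something with over 40 N, if the wrist force passes 120 N, or if a joint passes its speed limit or range.

## Robot

A 6-joint arm with a two-finger parallel gripper is mounted at the origin on the work surface. World frame = base frame: x ahead of the robot, y to its left, z up, the work surface at z = 0. Lengths are in m, angles in rad, forces in N, time in s.
With the tool pointing down it reaches from about 0.325 to 0.875 m from the base axis. Payload 4.4 kg.
Tool frame: the origin (TCP) lies between the finger pads; the fingertips stand 8 mm ahead of it and the grasp point (between the pads) lies 11 mm behind it; z points along the fingers, y is the line along which they close (so a half turn about z gives the same grasp; the last joint's range is limited). The gripper opens to 85 mm and grips with 20 to 120 N. Pads are 22 mm wide; open, the fingers measure 114 mm over their backs; the gripper's body (76 mm by 85 mm) begins 54 mm behind the grasp point. The pads swing forward as they close: fully open they stand 13 mm farther back than shut.
Start: joints at [-1.415, 0.207, 1.542, -0, 1.393, -0.15], TCP at [0.174, -0.548, 0.239] pointing down, gripper open.
Joint ranges: [-2.73, 2.73], [-0.86, 2.22], [0.23, 2.46], [-1.11, 4.25], [0.08, 2.63], [-2.82, 2.82]. Speed limits (rad/s): [2.79, 2.79, 3.14, 3.14, 3.14, 3.14].

## Interface

Orientations are given as a rotation vector (axis times angle).
In Python, from cell import * gives the robot as it stands.
- The arm moves only by the tool arm_command, never from a script. Its argument "steps" is text: rows parted by semicolons, each of 6 numbers parted by spaces: the shift along the tool's x, y, z in mm, then the turn, a rotation vector about the tool's x, y, z in degrees. In form: dx dy dz ax ay az; .... A call has 1 to 20 rows; each row shifts and turns the commanded pose from where the row before left it, along the tool's axes as they then stand; what a row does not reach is not made up. A row lasts 1/10 s, in which the tool goes at most 50 mm and 8.59 degrees, less where a joint would pass 70% of its speed; a pose out of reach is approached as far as the arm can. A call with a gripper value outside its range is refused whole. "hand" is the opening, from -1 (shut) to 1 (fully open), so that 0 is half open, set as the call begins (left out, the last holds). The fingers move at their own pace and stop on an object; the grip force is fixed at half the most. Time passes only in rows, so rows that do not move let the fingers close. It gives the time, the measured TCP pose, the force, the opening and the grip force at its end, in the units of the state.
- sense(): the state, without advancing time (a new reading comes with each control period).
- camera(name): name is "scene" or "top" or "wrist"; returns a dict with "image" (400x640x3 uint8, red, green, blue), "range_z" (400x640 float32, m along the optical axis (not along the pixel's ray), 0 where there is no reading), "K" (3x3 intrinsics, pixels), "R" (3x3) and "t" (3): a world point X has camera coordinates R X + t. Camera axes: x right, y down, z forward; pixel columns grow to the right and rows downward; lengths in m; the calibration is good to about 2 mm. A picture is of the moment at which its call begins.
- job_done(): hands the job in; it is judged then, once.
The state is a dict: "t": time; "qpos": joint angles; "qd": joint speeds; "tau": joint torques, N m; "ee_pos": TCP position; "ee_rot": TCP orientation; "ft_force": force on the tool from outside, world axes, zero at the start; "moment": the same for the moment, N m; "width": finger opening in m; "gripper_force": force on a finger pad.
Only numpy, scipy, OpenCV 4.12 (cv2) and the standard library are available. Lean on these libraries where they do the work, as an engineer would, in place of code of your own. Each camera call takes 0.05 s, during which the arm holds its last target. There are 200 camera calls.

## Working session

There is one attempt and no reset: what is moved stays moved. The work goes in short steps, Python scripts to look and compute and a tool call to move; the robot and the scene stay as the last step left them, time stands still between calls to the robot, and variables do not carry over. Pictures are saved under pics/ and viewed, at most 10 in all, crops included, and the job is handed in when it is done.

Besides the shell and the picture viewer there is one more tool, called after ">>>" by a JSON object that holds its "method" and its "body". arm_command: Moves the arm, as the interface text tells. Its arguments: {"type":"object","properties":{"steps":{"type":"string"},"hand":{"type":"number"}},"required":["steps"]}

```bash
mkdir -p pics; cat > h.py <<'E'
from cell import *
import numpy as np, cv2
def cloud(c):
    z=c["range_z"];K=c["K"];v,u=np.mgrid[:z.shape[0],:z.shape[1]]
    p=np.stack([(u-K[0,2])/K[0,0]*z,(v-K[1,2])/K[1,1]*z,z],-1)
    return (p-c["t"])@c["R"]
def save(c,n): cv2.imwrite("pics/"+n,c["image"][:,:,::-1])
E
python3 - <<'E'
from h import *
for n in ("top","scene"):
    c=camera(n); save(c,n+"0.png"); np.savez(n+"0.npz",**{k:c[k] for k in c if k!="name"})
s=sense();print(s["ee_pos"],s["ee_rot"],s["t"])
E
```

```text
[ 0.17354225 -0.54748683  0.23820681] [-3.10258175e+00 -4.79760785e-01 -3.03928181e-05] 0.1
```

View pics/top0.png

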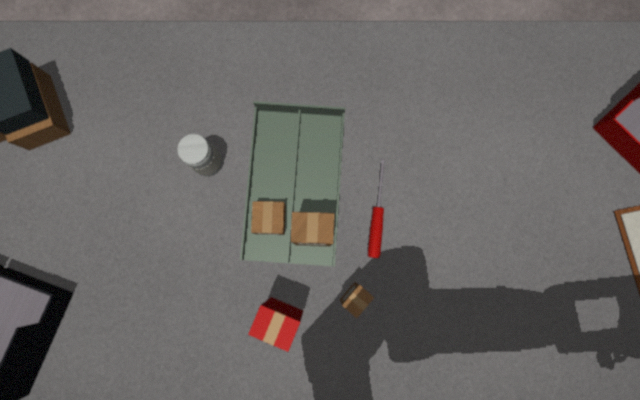

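View pics/scene0.png

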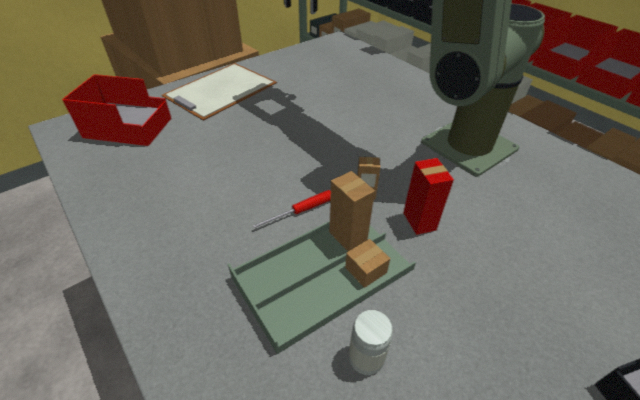

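The top view shows the rack with its stop at row 107 and its open end at row 263. The tall carton is in the right lane at (313,228) and the short one in the left lane at (267,217). The red (275,325) and small (357,298) look-alikes stand in front of the open end, and the can is at (195,150).

```bash
python3 - <<'E'
from h import *
c=dict(np.load("top0.npz"));P=cloud(c);im=c["image"].astype(int)
def rect(m,n):
    q=P[m][:,:2].astype(np.float32);r=cv2.minAreaRect(q*1000);print(n,m.sum(),r,"z",np.median(P[m][:,2]));return
u=np.arange(640)[None,:];v=np.arange(400)[:,None];Z=P[...,2]
box=lambda a,b,d,e:(u>=a)&(u<=b)&(v>=d)&(v<=e)
rect(box(280,345,200,250)&(Z>.148)&(Z<.165),"tall top")
rect(box(240,292,190,245)&(Z>.045)&(Z<.06),"short top")
rect(box(240,310,290,360)&(Z>.12)&(Z<.2),"red top")
rect(box(335,380,275,320)&(Z>.04)&(Z<.2),"small")
rect(box(245,355,95,115)&(Z>.038)&(Z<.056),"stop top")
rect(box(245,355,95,115)&(Z>.03)&(Z<.056),"stop all")
g=(im[...,1]>im[...,0]+10)&box(235,350,95,270)&(Z<.05)
rect(g,"rack")
rect(box(170,215,130,175)&(Z>.1),"can")
for n,p in(("nearL",(243,261)),("nearR",(333,264)),("farL",(255,108)),("farR",(343,112))):print(n,P[p[1],p[0]])
E
```

```text
tall top 1302 ((484.2193298339844, 48.41636657714844), (70.1386489868164, 50.000606536865234), 88.14086151123047) z 0.15430263425925117
short top 1013 ((511.4762878417969, 134.84466552734375), (60.37565994262695, 59.3329963684082), 89.25440216064453) z 0.05240054573943408
red top 1527 ((324.57012939453125, 109.1982650756836), (69.84455108642578, 50.34573745727539), 67.30679321289062) z 0.15036315150648066
small 632 ((360.5943603515625, -29.680862426757812), (34.25838851928711, 46.80317687988281), 48.542633056640625) z 0.10051374069167379
stop top 292 ((736.262939453125, 76.59364318847656), (182.87474060058594, 6.0671467781066895), 85.8526840209961) z 0.04429096036598319
stop all 426 ((736.2423706054688, 76.4284896850586), (183.20774841308594, 6.0719170570373535), 85.8602523803711) z 0.04252458826393647
rack 8806 ((582.5032958984375, 87.29129028320312), (181.9569549560547, 311.4206848144531), 85.79109954833984) z 0.004293304538872337
can 798 ((532.0438842773438, 170.43641662597656), (325.00775146484375, 55.947532653808594), 43.484066009521484) z 0.11003073040437858
nearL [4.29478408e-01 1.87536190e-01 7.46182933e-05]
nearR [0.42337483 0.00939045 0.02498544]
farL [0.738151   0.16621196 0.02493094]
farR [ 0.72769215 -0.01305618  0.02954356]
```

Rack yaw is about -4.2°. The carton is at (484, 48) mm with yaw -1.9°, and its rear face is at x ≈ 459. I'll shut the gripper, turn it, and move behind and above the carton.

>>> {"method": "arm_command", "body": {"steps": "0 0 0 0 0 7; 0 0 0 0 0 7; 0 0 0 0 0 6.5; 14 -38 0 0 0 0; 14 -38 0 0 0 0; 14 -38 0 0 0 0; 14 -38 0 0 0 0; 14 -38 0 0 0 0; 14 -38 0 0 0 0; 14 -38 0 0 0 0; 14 -38 0 0 0 0; 14 -38 0 0 0 0; 14 -38 0 0 0 0; 14 -38 0 0 0 0; 14 -38 0 0 0 0; 14 -38 0 0 0 0; 14 -38 0 0 0 0; 14 -38 0 0 0 0; 14 -38 0 0 0 0; 0 0 0 0 0 0", "hand": -1}}

```text
t: 2.1
ee_pos: [0.429, 0.0515, 0.239]
ee_rot: [-3.139, 0.07, 0.0]
ft_force: [-0.5, -0.1, 0.0]
width: 0.0001
gripper_force: 0.0
```

>>> {"method": "arm_command", "body": {"steps": "-4 1 25 0 0 0; 0 0 25 0 0 0; 0 0 25 0 0 0; 0 0 24 0 0 0; 0 0 0 0 0 0; 8 0 0 0 0 0; 6 0 0 0 0 0; 6 0 0 0 0 0; 6 0 0 0 0 0; 6 0 0 0 0 0"}}

```text
t: 3.1
ee_pos: [0.4572, 0.0451, 0.141]
ee_rot: [3.141, -0.08, 0.001]
ft_force: [-0.8, 0.2, 0.8]
width: 0.0001
gripper_force: 0.4
```

>>> {"method": "arm_command", "body": {"steps": "-10 0 0 0 0 0; -5 -5 0 0 0 0; 0 0 0 0 0 0; 0 0 0 0 0 0"}}

```text
t: 3.5
ee_pos: [0.441, 0.0513, 0.1402]
ee_rot: [3.141, -0.079, -0.0]
ft_force: [-0.6, -0.1, -0.3]
width: 0.0002
gripper_force: 0.0
```

```bash
python3 - <<'E'
from h import *
c=camera("scene");save(c,"s1.png");s=sense();print(s["t"],s["ee_pos"],s["ft_force"])
P=cloud(c);m=(P[...,2]>.148)&(P[...,2]<.16)&(abs(P[...,0]-.49)<.06)&(abs(P[...,1]-.045)<.06);im=c["image"].astype(int);m&=(im[...,0]>im[...,2]+25)
print(m.sum(),cv2.minAreaRect((P[m][:,:2]*1000).astype(np.float32)))
E
```

```text
3.55 [0.44130935 0.05115072 0.14032712] [-0.4589204  -0.70229866 -0.29528282]
761 ((486.92718505859375, 46.646915435791016), (69.34259796142578, 51.84538269042969), 86.66886138916016)
```

View pics/s1.png

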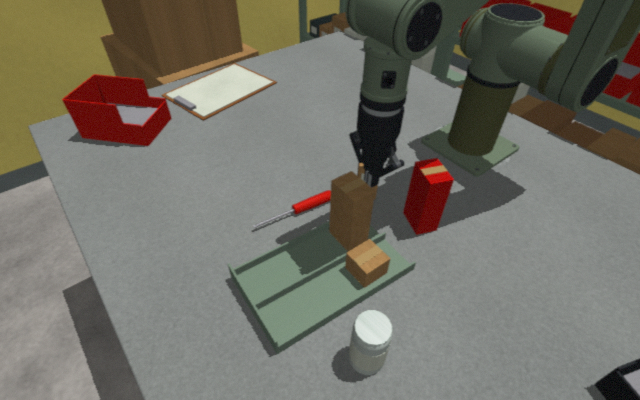

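The carton still stands at (352,212), slightly straightened, with the hand right behind it at (372,180). Tipping now.

>>> {"method": "arm_command", "body": {"steps": "6 0 0 0 0 0; 6 0 0 0 0 0; 6 0 0 0 0 0; 6 0 0 0 0 0; 6 0 0 0 0 0; 6 0 0 0 0 0; 6 0 0 0 0 0; 6 0 0 0 0 0; 6 0 0 0 0 0; 6 0 0 0 0 0; 6 0 0 0 0 0; 0 0 0 0 0 0; 0 0 0 0 0 0; 0 0 0 0 0 0; 0 0 0 0 0 0; 0 0 0 0 0 0"}}

```text
t: 5.15
ee_pos: [0.5072, 0.0476, 0.1403]
ee_rot: [3.141, -0.08, -0.0]
ft_force: [0.4, 1.0, -0.2]
width: 0.0003
gripper_force: 0.0
```

```bash
python3 - <<'E'
from h import *
c=camera("scene");save(c,"s2.png");s=sense();print(s["t"],s["ee_pos"],s["ft_force"])
P=cloud(c);im=c["image"].astype(int)
m=(P[...,2]>.045)&(P[...,2]<.065)&(abs(P[...,0]-.57)<.16)&(P[...,1]>-.02)&(P[...,1]<.095)
print(m.sum(),np.median(P[m][:,2]),cv2.minAreaRect((P[m][:,:2]*1000).astype(np.float32)))
E
```

```text
5.2 [0.50730013 0.04762376 0.14032504] [0.71242929 0.35996055 0.58250032]
2404 0.05529701074315282 ((588.3272094726562, 41.33314514160156), (71.63285064697266, 151.13064575195312), 87.65656280517578)
```

View pics/s2.png

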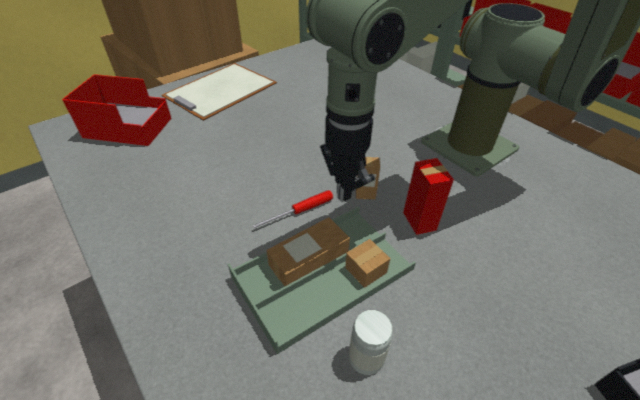

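It lies flat with the label up at (303,247), centre (588, 41) mm, with about 67 mm left to go. I'll back off, go down behind it and push along the lane.

>>> {"method": "arm_command", "body": {"steps": "-20 0 0 0 0 0; -20 2 0 0 0 0; 0 0 0 0 0 0; 0 0 25 0 0 0; 0 0 25 0 0 0; 0 0 25 0 0 0; 0 0 20 0 0 0; 0 0 13 0 0 0; 0 0 0 0 0 0; 10 0 0 0 0 0; 10 0 0 0 0 0; 8 0 0 0 0 0; 6 0 0 0 0 0; 6 0 0 0 0 0; 6 0 0 0 0 0; 0 0 0 0 0 0; 0 0 0 0 0 0"}}

```text
t: 6.9
ee_pos: [0.5143, 0.0452, 0.0324]
ee_rot: [3.14, -0.08, 0.003]
ft_force: [-0.5, 0.1, -0.5]
width: 0.0002
gripper_force: 0.0
```

>>> {"method": "arm_command", "body": {"steps": "6 0.2 0 0 0 0; 6 0.2 0 0 0 0; 6 0.2 0 0 0 0; 6 0.2 0 0 0 0; 6 0.2 0 0 0 0; 6 0.2 0 0 0 0; 6 0.2 0 0 0 0"}}

```text
t: 7.6
ee_pos: [0.5558, 0.0417, 0.0321]
ee_rot: [-3.141, 0.08, 0.0]
ft_force: [-2.3, -0.7, -1.4]
width: 0.0002
gripper_force: 0.7
```

```bash
python3 - <<'E'
from h import *
c=camera("scene");save(c,"s3.png");s=sense();print(s["t"],s["ee_pos"],s["ft_force"])
P=cloud(c)
m=(P[...,2]>.05)&(P[...,2]<.06)&(P[...,0]>.5)&(P[...,0]<.728)&(P[...,1]>-.02)&(P[...,1]<.095)
print(m.sum(),np.median(P[m][:,2]),cv2.minAreaRect((P[m][:,:2]*1000).astype(np.float32)))
E
```

```text
7.65 [0.55706149 0.04149793 0.03253282] [-0.25224609  0.00586384 -0.69253412]
2511 0.055350994716566224 ((639.46484375, 36.473323822021484), (72.42010498046875, 156.78176879882812), 87.5793685913086)
```

View pics/s3.png

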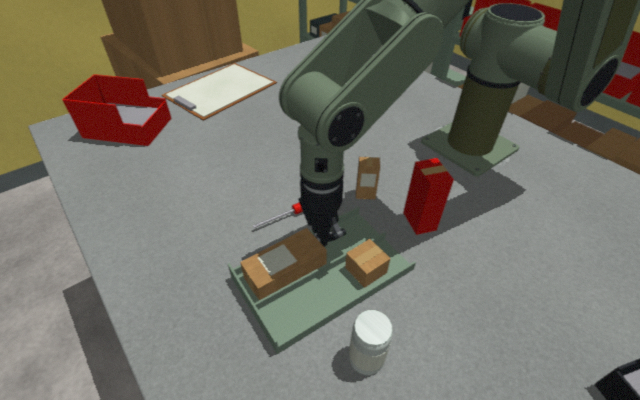

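The carton is straight in its lane, with its front end at (250,275) and about 13 mm left. I'll continue gently until it makes contact.

>>> {"method": "arm_command", "body": {"steps": "4 0 0 0 0 0; 4 0 0 0 0 0; 2 0 0 0 0 0; 2 0 0 0 0 0; 1 0 0 0 0 0"}}

```text
t: 8.15
ee_pos: [0.5681, 0.0411, 0.0324]
ee_rot: [-3.141, 0.08, 0.001]
ft_force: [-4.0, 0.9, 3.5]
width: 0.0
gripper_force: 2.4
```

>>> {"method": "arm_command", "body": {"steps": "1 0 0 0 0 0; 1 0 0 0 0 0; 0 0 0 0 0 0"}}

```text
t: 8.45
ee_pos: [0.5704, 0.041, 0.0324]
ee_rot: [-3.141, 0.08, -0.001]
ft_force: [-3.4, 0.2, 2.9]
width: -0.0001
gripper_force: 1.9
```

>>> {"method": "arm_command", "body": {"steps": "1 0 0 0 0 0; 1 0 0 0 0 0; 1 0 0 0 0 0; 1 0 0 0 0 0; 0 0 0 0 0 0"}}

```text
t: 8.95
ee_pos: [0.5716, 0.041, 0.0319]
ee_rot: [-3.14, 0.08, 0.01]
ft_force: [-11.4, 0.3, 8.0]
width: -0.0
gripper_force: 5.3
```

The hand has stalled with rising force, so the carton is against the stop. Backing off and checking.

>>> {"method": "arm_command", "body": {"steps": "-4 0 0 0 0 0; -10 0 0 0 0 0; -16 0 0 0 0 0; -20 0 0 0 0 0; 0 0 -20 0 0 0; 0 0 -35 0 0 0; 0 0 -35 0 0 0; 0 0 -35 0 0 0; -20 0 -20 0 0 0; -20 0 0 0 0 0; -20 0 0 0 0 0; 0 0 0 0 0 0; 0 0 0 0 0 0"}}

```text
t: 10.25
ee_pos: [0.4649, 0.0463, 0.1776]
ee_rot: [3.14, -0.08, 0.004]
ft_force: [0.1, 0.0, -0.0]
width: 0.0001
gripper_force: 0.0
```

```bash
python3 - <<'E'
from h import *
for n in("top","scene"):
    c=camera(n);save(c,n+"9.png");P=cloud(c)
    m=(P[...,2]>.049)&(P[...,2]<.06)&(P[...,0]>.5)&(P[...,0]<.75)&(P[...,1]>-.02)&(P[...,1]<.095)
    print(m.sum(),np.median(P[m][:,2]),cv2.minAreaRect((P[m][:,:2]*1000).astype(np.float32)))
    m=(P[...,2]>.049)&(P[...,2]<.06)&(abs(P[...,0]-.51)<.06)&(P[...,1]>.1)&(P[...,1]<.18)
    print("short",cv2.minAreaRect((P[m][:,:2]*1000).astype(np.float32)))
print(sense()["ft_force"],sense()["ee_pos"])
E
```

```text
2529 0.0543282754403203 ((659.5049438476562, 38.20055389404297), (69.88629913330078, 144.1185302734375), 87.16303253173828)
short ((0.0, 0.0), (0.0, 0.0), 0.0)
2571 0.05537097019424971 ((658.3270874023438, 35.36162567138672), (72.62713623046875, 150.7059326171875), 87.3381118774414)
short ((514.3516235351562, 132.03921508789062), (61.243038177490234, 60.56756591796875), 89.01933288574219)
[-0.1742144   0.47467313 -0.15325295] [0.46544539 0.04621735 0.17754952]
```

View pics/scene9.png

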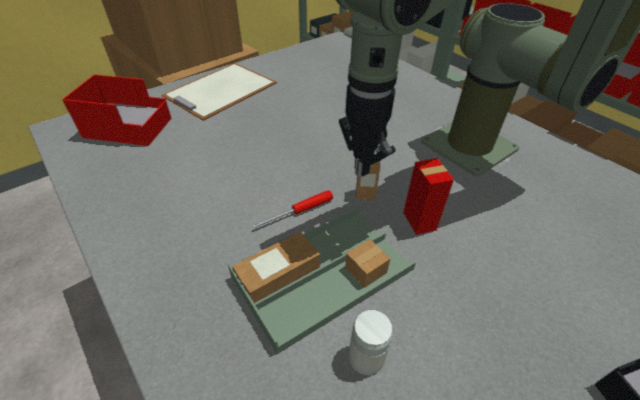

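The carton lies label up against the stop (front end at x ≈ 731 mm, stop face at about 731). The other things are where they were and the hand is clear.

```bash
python3 -c "
from cell import *
print(job_done())"
```

```text
the job is handed in; nothing more can be done
None
```

The tall carton was tipped over and pushed home: it lies flat, label up, against the end stop. The short carton, can and screwdriver look unmoved in the last picture, and the job is handed in; the hand-in gave no verdict.

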